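Park the indexing plunger and push the drill jig's slide home

ROBOT

A 6-joint arm with a two-finger parallel gripper is mounted at the origin on a cart in front of the work surface, level with it; the furniture and walls round the work are solid. World frame = base frame: x ahead of the robot, y to its left, z up, the work surface at z = 0. Lengths are in m, angles in rad, forces in N, time in s.
With the tool pointing down it reaches from about 0.25 to 0.725 m from the base axis. Payload 4 kg.
Tool frame: the origin (TCP) lies midway between the tips of the shut fingers; the grasp point (between the pads) lies bot.tcp_to_grasp behind it (bot.tcp_to_grasp is the distance from the TCP to the grasp point, in m); z points along the fingers, y is the line along which they close (so a half turn about z gives the same grasp; the last joint's range is limited). The gripper opens to 85 mm and grips with 20 to 120 N. Pads are 22 mm wide; open, the fingers measure 114 mm over their backs; the gripper's body (76 mm by 85 mm) begins 54 mm behind the grasp point. The pads swing forward as they close: fully open they stand 13 mm farther back than shut.
Start: joints at [1.243, 0.241, 0.005, 1.335, 0, 1.571], TCP at [0.161, 0.473, 0.231] pointing down, gripper open.
Joint ranges: [-2.72, 2.72], [-1.05, 1.87], [-1.09, 1.28], [-1.99, 2.15], [-1.42, 1.44], [-3.14, 3.14]. Speed limits (rad/s): [2.79, 2.79, 3.14, 3.14, 3.14, 3.14].

INTERFACE

Orientations are given as a unit quaternion [x, y, z, w].
In Python, from workcell import readout, camera, bot gives the robot as it stands. The module is installed in compiled form; this text tells all that it offers.
- The arm moves only by the tool jog_arm, never from a script. Its argument "motion" is a list of rows, each an object of numbers: "x", "y", "z": the shift along the tool's x, y, z in mm; "spin": the turn about the tool's z in degrees; "fingers": the closure, from -1 (fully open) to 1 (shut). A call has 1 to 8 rows; each row is the pose to reach, as a shift and turn from the pose commanded when the call began, along the tool's axes at that moment; what a row does not reach only later rows make up. A row lasts 1/8 s, in which the tool goes at most 62.5 mm and 10.7 degrees, less where a joint would pass 70% of its speed; a pose out of reach is approached as far as the arm can. A call with a gripper value outside its range is refused whole. The fingers move at their own pace and stop on an object; the grip force is fixed at half the most. Time passes only in rows, so rows that repeat a pose let the fingers close. It gives the time, the measured TCP pose, the force, the opening and the grip force at its end, in the units of the state.
- readout.get_obs(): the state, without advancing time (a new reading comes with each control period).
- camera(name): name is "scene" or "top" or "wrist"; returns a dict with "pixels" (400x640x3 uint8, red, green, blue), "K" (3x3 intrinsics, pixels), "rvec" (rotation vector, rad) and "tvec" (3), from world to camera coordinates, as OpenCV has them. Camera axes: x right, y down, z forward; pixel columns grow to the right and rows downward; lengths in m; the calibration is good to about 2 mm. A picture is of the moment at which its call begins. There is no depth.
- bot.job_done(): hands the job in; it is judged then, once.
The state is a dict: "clock": time; "joint_pos": joint angles; "joint_vel": joint speeds; "tau": joint torques, N m; "eef_pos": TCP position; "tool_rot": TCP orientation; "ft_force": force on the tool from outside, world axes, zero at the start; "ft_torque": the same for the moment, N m; "grip_width": finger opening in m; "grasp_force": force on a finger pad.
Only numpy, scipy, OpenCV 4.12 (cv2) and the standard library are available. Lean on these libraries where they do the work, as an engineer would, in place of code of your own. Each camera call takes 0.05 s, during which the arm holds its last target. There are 200 camera calls.

TASK

Unlock the sheet-metal drill jig: pull the plunger's T-handle up, find the side branch of its slot by feel, twist the handle clockwise through it and let the cross pin down into the rest notch, so that the plunger stays up by itself when you let go. Do not force it: where the pin meets the wall of its slot, press only lightly. With the plunger parked, push the slide by its upright tab fully home against the end stop, and leave the other things on the bench where they are.

Things in the scene. Friction and masses are not known exactly. Their poses are not given: they have to be found in the camera images.
- housing: Hex nut, 46 mm across, 9 mm high, on the bridge of the drill jig (screwed to the bench); the whole jig shares its axes. Origin on the plunger's axis at the nut's underside, 40 mm above the bench. z up, y the way the slide travels home, -x side facing the robot. In it stands a dark steel sleeve, 43 mm across, with a slot in its wall, in which the pin runs. Over 22 N between pin and sleeve damages it.
- slot (a point): Foot of the slot's straight part, at the nut's top on the -x side, 21.5 mm from the axis. The sleeve is screwed in to a height S of 0 to 13 mm that differs each time and is not reported; its top is 88 mm + S above the bench. Part way up the straight slot a level side branch leads off clockwise; at its end the floor drops 3 mm into the rest notch. Parked, the pin loads the notch with 9 to 12 N.
- knob: Turning part: stem with square 5 mm cross pin and black T-handle. Origin on the axis at the stem's lower tip (20 mm above the bench when locked), z up; the handle's bar lies along its y. In the straight slot it has about 0.06 rad of play either way from the housing's axes. Turned clockwise from above (about -z) in the side branch, the pin is over the rest notch from 1.1 to 1.3 rad (aim at 1.20); the end wall is at 1.3.
- grip (a point): Centre of the T-handle's bar, 108 mm above the knob's origin (128 mm above the bench when locked). Bar 12 mm thick (knob's x), 48 mm long (knob's y), 20 mm high; below it the stem, 11 mm thick, free above the sleeve.
- plunger (a joint): Lift of the plunger in m, 0 locked, growing upward. A spring pulls down with 8 N at 0 plus 0.15 N per mm. Nose clear of the slide at 6 mm. With S the unknown sleeve height: the pin can enter the side branch only at a lift from 12 to 14.5 mm + S; below and above that the wall stops the twist at once. The straight slot ends at 20 mm + S. Parked, the lift is 8.5 to 9 mm + S.
- carriage (a joint): Travel of the aluminium slide in m, along the housing's y: 0 locked, 0.060 fully home against the end stop. Friction about 2.5 N. Locked, the plunger lets it move only about 1.5 mm.
- push_tab (a point): Centre of the upright aluminium tab at the slide's -y end, 150 mm from the plunger's axis when locked, 50 mm above the bench. Tab 40 mm wide (housing's x), 12 mm thick (y), its top 76 mm above the bench. The slide's bar, 44 mm wide, has its top 26 mm above the bench and runs on to 32 mm beyond the tab centre (-y), with two screws there up to 35 mm above the bench.
- masking_tape: roll of masking tape lying flat just beyond the jig's end stop, 104 mm across, 36 mm high (leave alone)
- tape_measure: tape measure standing in front of the push tab end of the jig, 36 x 81 x 61 mm high (leave alone)
- screwdriver: screwdriver lying along the front of the jig, 189 mm long, 27 mm high (leave alone)
- ratchet: ratchet lying to the left of the jig, 194 mm long, 30 mm high (leave alone)
- sanding_block: sanding block lying front left, 124 x 70 x 33 mm high (leave alone)
- air_plug: small brass air plug lying in front, 42 mm long, 16 mm high (leave alone)
- hardener_can: metal can with screw cap at the back right, 93 mm across, 224 mm high (leave alone)

How it is judged:
By the outcome, as a careful person would: the job done as asked, in the order asked, and still so for the second after the job is handed in, with the robot touching nothing.
It also fails if it takes over 72 s, if anything falls off the work surface, if the arm or the gripper's body presses on something with over 40 N, if the wrist force passes 120 N, or if a joint passes its speed limit or range.

## Working session

There is one attempt and no reset: what is moved stays moved. The work goes in short steps, Python scripts to look and compute and a tool call to move; the robot and the scene stay as the last step left them, time stands still between calls to the robot, and variables do not carry over. Pictures are saved under pics/ and viewed, at most 10 in all, crops included, and the job is handed in when it is done.

Besides the shell and the picture viewer there is one more tool, called after "Call:" by a JSON object that holds its "op" and its "data", one argument or row to a line. jog_arm: Moves the arm, as the interface text tells. Its arguments: {"type":"object","properties":{"motion":{"type":"array"}},"required":["motion"]}

```bash
mkdir -p pics; python3 - <<'E'
from workcell import readout, camera, bot
import cv2,pickle
print(readout.get_obs(), bot.tcp_to_grasp)
for n in("scene","top"):
    c=camera(n); cv2.imwrite(f"pics/{n}0.png",c["pixels"][:,:,::-1]); pickle.dump(c,open(f"{n}0.pkl","wb")); print(n,c["K"],c["rvec"],c["tvec"])
E
```

```text
{'clock': 0.0, 'joint_pos': array([1.24298323e+00, 2.41409397e-01, 3.73579189e-03, 1.33519126e+00,
       1.32453367e-06, 1.57077050e+00]), 'joint_vel': array([ 0.00110372, -0.00141121,  0.00199828, -0.00044564, -0.00022281,
       -0.00200964]), 'tau': array([-1.27151266e-03, -3.72316968e+01,  2.52408564e+01,  1.68781599e-02,
       -1.45733711e-04,  3.28993579e-06]), 'eef_pos': array([0.16078564, 0.47278447, 0.23041915]), 'tool_rot': array([ 1.63160805e-01,  9.86598947e-01, -1.02029804e-03, -1.69432203e-04]), 'ft_force': array([0.37813085, 0.31060592, 0.52300707]), 'ft_torque': array([-0.00981293, -0.07350183,  0.0120988 ]), 'grasp_force': 0.0, 'grip_width': 0.08540391876245625} 0.0187
scene [[385.14616526   0.         319.31637598]
 [  0.         385.14616526 193.34224058]
 [  0.           0.           1.        ]] [ 2.36000091 -0.51373474  0.21316587] [-0.39856156  0.24950386  1.16419959]
top [[366.41729528   0.         318.70105807]
 [  0.         366.41729528 197.74503524]
 [  0.           0.           1.        ]] [ 2.21308994 -2.1540821   0.05566072] [0.05733174 0.48448939 1.06494451]
```

View pics/top0.png

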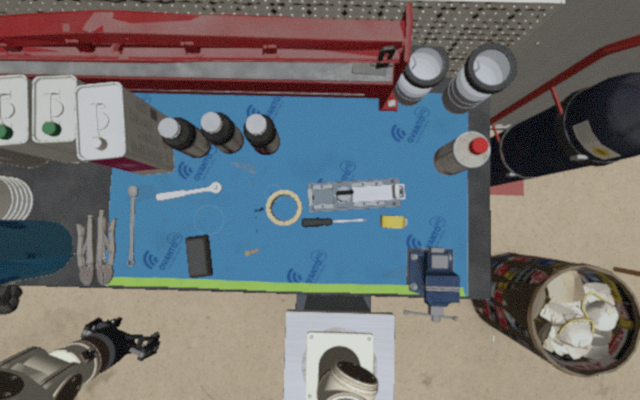

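View pics/scene0.png

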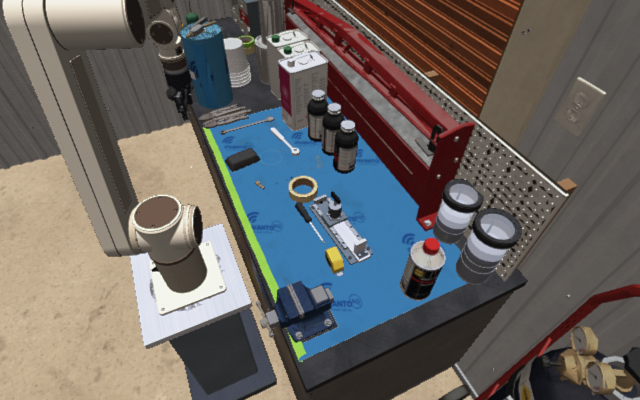

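The top view shows the jig from about (308,195) to (405,190), with the tape roll at (283,207) and the tab end near (400,190). I'll enlarge both views.

```bash
cat > h.py <<'E'
import numpy as np,cv2,pickle
def ray(c,uv):
    R=cv2.Rodrigues(c["rvec"])[0]; o=-R.T@c["tvec"]
    p=cv2.undistortPoints(np.array([[uv]],float),c["K"],None)[0,0]
    return o,R.T@np.array([p[0],p[1],1])
def onz(c,uv,z):
    o,d=ray(c,uv); return o+d*(z-o[2])/d[2]
def proj(c,P): return cv2.projectPoints(np.array(P,float).reshape(-1,3),c["rvec"],c["tvec"],c["K"],None)[0][:,0]
E
python3 - <<'E'
from h import *
a=cv2.imread("pics/top0.png")[165:235,290:420]; b=cv2.imread("pics/scene0.png")[185:275,290:390]
a=cv2.resize(a,None,fx=6,fy=6,interpolation=2); b=cv2.resize(b,None,fx=6,fy=6,interpolation=2)
cv2.imwrite("pics/topc.png",a);cv2.imwrite("pics/scenec.png",b)
E
```

```text
(no output)
```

View pics/topc.png

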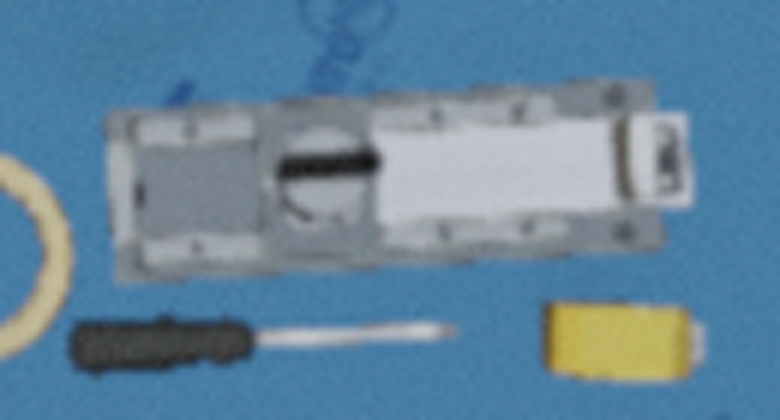

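View pics/scenec.png

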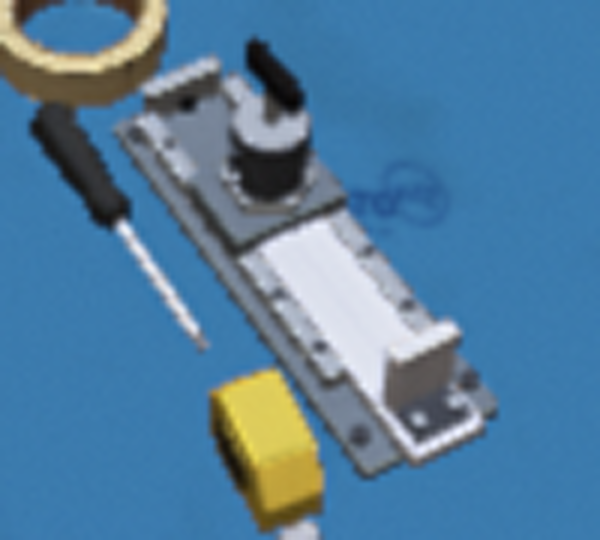

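Top crop: the black bar spans (278,166) to (380,160). The jig's long edges run (108,110)–(652,82) and (118,280)–(662,248), and the tab's top is near (640,157). The screwdriver and tape measure lie on the robot's side.

```bash
python3 - <<'E'
from h import *
T=pickle.load(open("top0.pkl","rb"));S=pickle.load(open("scene0.pkl","rb"))
t=lambda u,v:(290+(u+.5)/6-.5,165+(v+.5)/6-.5)
s=lambda u,v:(290+(u+.5)/6-.5,185+(v+.5)/6-.5)
for n,p,z in[("barL",(278,166),.138),("barR",(380,160),.138),("be0",(108,110),.01),("be1",(652,82),.01),("fe0",(118,280),.01),("fe1",(662,248),.01),("tabtop0",(632,112),.076),("tabtop1",(636,202),.076),("tm0",(548,305),.061),("tm1",(690,378),.061),("sd0",(72,345),.014),("sd1",(455,330),.01)]:
    P=onz(T,t(*p),z);print(n,P.round(4))
# bright slide end
for n,p,z in[("sbarA",(255,45),.138),("sbarB",(292,103),.138),("stabL",(388,357),.076),("stabR",(458,328),.076)]:
    print(n,onz(S,s(*p),z).round(4))
# triangulate bar mask
img=T["pixels"].astype(int)
m=((img.max(2)<60)).astype(np.uint8); m[:180]=0;m[205:]=0;m[:,:330]=0;m[:,358:]=0
y,x=np.nonzero(m);print("top bar px",x.mean(),y.mean(),len(x), onz(T,(x.mean(),y.mean()),.138))
E
```

```text
barL [0.4907 0.0242 0.138 ]
barR [ 0.4945 -0.0201  0.138 ]
be0 [0.5264 0.1047 0.01  ]
be1 [ 0.5473 -0.1639  0.01  ]
fe0 [0.4424 0.0973 0.01  ]
fe1 [ 0.4653 -0.1699  0.01  ]
tabtop0 [ 0.5251 -0.1414  0.076 ]
tabtop1 [ 0.4833 -0.1438  0.076 ]
tm0 [ 0.4348 -0.1064  0.061 ]
tm1 [ 0.4026 -0.1731  0.061 ]
sd0 [0.4098 0.1188 0.014 ]
sd1 [ 0.4223 -0.069   0.01  ]
sbarA [0.4899 0.0175 0.138 ]
sbarB [ 0.4895 -0.0266  0.138 ]
stabL [ 0.4845 -0.15    0.076 ]
stabR [ 0.5252 -0.149   0.076 ]
top bar px 344.8048780487805 192.1219512195122 41 [0.49163231 0.00102193 0.138     ]
```

Plunger axis ≈ (0.492, 0.002), yaw ≈ +0.082 rad. I'll move above it with tool y along the housing's x.

Call:
{"op": "jog_arm", "data": {
  "motion": [
    {"x":-50,"y":-36,"spin":8.3},
    {"x":-100,"y":-73,"spin":16.6},
    {"x":-150,"y":-109,"spin":25},
    {"x":-200,"y":-146,"spin":33.3},
    {"x":-250,"y":-182,"spin":41.6},
    {"x":-300,"y":-219,"spin":50},
    {"x":-350,"y":-255,"spin":58.2},
    {"x":-400,"y":-292,"spin":66.5}
  ]
}}

```text
validation failed for argument at $.mo...
```

```bash
cat > st.py <<'E'
from workcell import readout, bot
import numpy as np,sys
from scipy.spatial.transform import Rotation as Ro
o=readout.get_obs();R=Ro.from_quat(o["tool_rot"]).as_matrix()
print("t",o["clock"],"p",(o["eef_pos"]*1e3).round(1),"yang",np.degrees(np.arctan2(R[1,1],R[0,1])).round(2),"z",R[:,2].round(3),"F",o["ft_force"].round(1),"M",o["ft_torque"].round(2),"w",o["grip_width"],"g",o["grasp_force"],"q",o["joint_pos"].round(2))
if len(sys.argv)>1:
    g=np.array(sys.argv[1:4],float); print("shift mm",(R.T@(g-o["eef_pos"]*1e3)).round(1))
E
python3 st.py 492 2 210
```

```text
t 0.1 p [160.8 472.8 230.5] yang 71.22 z [-0.001 -0.002 -1.   ] F [-0.8 -0.9 -0.1] M [0.02 0.01 0.05] w 0.08543270331910495 g 0.0 q [1.24 0.24 0.   1.34 0.   1.57]
shift mm [-465.2 -339.1   21.2]
```

Call:
{"op": "jog_arm", "data": {
  "motion": [
    {"x":-50,"y":-36,"z":0,"spin":8.3,"fingers":-1},
    {"x":-100,"y":-73,"z":0,"spin":16.6,"fingers":-1},
    {"x":-150,"y":-109,"z":0,"spin":25,"fingers":-1},
    {"x":-200,"y":-146,"z":0,"spin":33.3,"fingers":-1},
    {"x":-250,"y":-182,"z":0,"spin":41.6,"fingers":-1},
    {"x":-300,"y":-219,"z":0,"spin":50,"fingers":-1},
    {"x":-350,"y":-255,"z":0,"spin":58.2,"fingers":-1},
    {"x":-400,"y":-292,"z":0,"spin":66.5,"fingers":-1}
  ]
}}

```text
clock: 1.1
eef_pos: [0.4464, 0.0663, 0.2311]
tool_rot: [0.679, 0.734, 0.0, -0.0]
ft_force: [-0.3, 0.1, 0.8]
grip_width: 0.0854
grasp_force: 0.0
```

```bash
python3 st.py 492 2 210
```

```text
t 1.1 p [446.4  66.3 231.1] yang 4.44 z [-0.  0. -1.] F [-0.3  0.1  0.8] M [ 0.06 -0.02  0.04] w 0.08538142180706572 g 0.0 q [ 0.15  0.14 -0.12  1.31  0.    1.64]
shift mm [-67.6  40.5  21.1]
```

Call:
{"op": "jog_arm", "data": {
  "motion": [
    {"x":-34,"y":20,"z":10,"spin":0,"fingers":-1},
    {"x":-67.5,"y":40.5,"z":20,"spin":0,"fingers":-1},
    {"x":-67.5,"y":40.5,"z":20,"spin":0,"fingers":-1}
  ]
}}

```text
clock: 1.48
eef_pos: [0.4918, 0.0022, 0.2097]
tool_rot: [0.679, 0.734, -0.001, -0.001]
ft_force: [0.3, 1.2, -0.0]
grip_width: 0.0855
grasp_force: 0.0
```

```bash
python3 st.py 492 2 210; python3 - <<'E'
from h import *
from workcell import camera
for n in("wrist",):
    c=camera(n);pickle.dump(c,open(n+"1.pkl","wb"));cv2.imwrite("pics/w1.png",c["pixels"][:,:,::-1])
    print(proj(c,[[.492,.002,.138],[.492,.002,.088],[.492,.002,.1]]),-cv2.Rodrigues(c["rvec"])[0].T@c["tvec"])
E
```

```text
t 1.475 p [491.8   2.2 209.7] yang 4.49 z [-0.003 -0.    -1.   ] F [ 0.3  1.2 -0. ] M [ 0.04  0.03 -0.04] w 0.08551718732448198 g 0.0 q [ 0.    0.24 -0.06  1.28 -0.    1.5 ]
shift mm [-0.2  0.2 -0.3]
[[316.37077625 214.18777637]
 [316.5946621  194.24095706]
 [316.54827212 198.37401243]] [0.48639367 0.08240301 0.35183198]
```

View pics/w1.png

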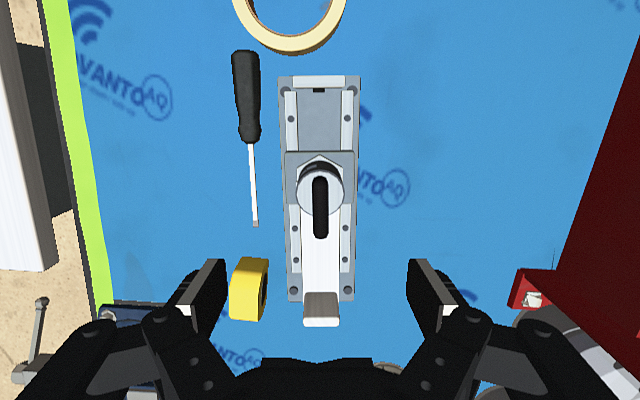

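The wrist view shows the black bar at (320, 176–238) and the plate edges at x≈279–355. The jig looks clear. I'll measure it properly.

```bash
python3 - <<'E'
from h import *
c=pickle.load(open("wrist1.pkl","rb"));im=c["pixels"].astype(int)
m=(im.max(2)<45).astype(np.uint8); m[:168]=0;m[245:]=0;m[:,:300]=0;m[:,340:]=0
n,l,st,ce=cv2.connectedComponentsWithStats(m);i=1+st[1:,4].argmax();print(st[i],ce[i])
y,x=np.nonzero(l==i)
for v in range(176,240,8):
    xx=x[y==v];print(v,xx.min(),xx.max())
x0,y0,w,h=st[i][:4]
print("bar ends z.138",onz(c,((x[y<y0+2]).mean(),y0),.138),onz(c,(x[y>y0+h-3].mean(),y0+h),.138))
# plate edges: blue vs grey per row
L=[];Rr=[]
for v in list(range(85,140,5))+list(range(240,290,5)):
    bl=(im[v,:,2]-im[v,:,0]>60)
    u=300
    while not bl[u]:u-=1
    r=340
    while not bl[r]:r+=1
    a=onz(c,(u+.5,v),.008);b=onz(c,(r-.5,v),.008);L.append(a[:2]);Rr.append(b[:2])
for E in(L,Rr):
    E=np.array(E);p=np.polyfit(E[:,1],E[:,0],1);print("yaw",-p[0],"x at y=.002",np.polyval(p,.002))
# sleeve top circle (light)
E
```

```text
[312 176  16  63 903] [319.88482835 206.65669989]
176 318 321
184 312 327
192 312 327
200 313 327
208 313 327
216 313 327
224 313 327
232 314 327
bar ends z.138 [0.49189841 0.03078348 0.138     ] [ 0.49660391 -0.01761412  0.138     ]
yaw 0.09276455163435336 x at y=.002 0.451591303899162
yaw 0.09288773523332156 x at y=.002 0.5380666241814405
```

Call:
{"op": "jog_arm", "data": {
  "motion": [
    {"x":-2.5,"y":2,"z":25,"spin":-0.7,"fingers":-0.3},
    {"x":-2.5,"y":2,"z":50,"spin":-0.7,"fingers":-0.3},
    {"x":-2.5,"y":2,"z":50,"spin":-0.7,"fingers":-0.3}
  ]
}}

```text
clock: 1.9
eef_pos: [0.4915, 0.0029, 0.1599]
tool_rot: [0.672, 0.74, -0.001, -0.002]
ft_force: [0.1, 0.0, 0.4]
grip_width: 0.0554
grasp_force: 0.0
```

```bash
python3 st.py 494 4.5 109; python3 - <<'E'
from h import *
from workcell import camera,readout
e=readout.get_obs()["eef_pos"]
c=camera("wrist");pickle.dump(c,open("wrist2.pkl","wb"));cv2.imwrite("pics/w2.png",c["pixels"][:,:,::-1])
print("tcp px",proj(c,e),-cv2.Rodrigues(c["rvec"])[0].T@c["tvec"])
im=c["pixels"].astype(int)
m=(im.max(2)<45).astype(np.uint8);m[:,:295]=0;m[:,345:]=0;m[320:]=0
n,l,st,ce=cv2.connectedComponentsWithStats(m)
for i in range(1,n):
    if st[i,4]>300:
        x0,y0,w,h,a=st[i];print(st[i],ce[i],onz(c,(x0+w/2,y0),.138),onz(c,(x0+w/2,y0+h),.138))
E
```

```text
t 1.9 p [491.5   2.9 159.9] yang 5.51 z [-0.005  0.    -1.   ] F [0.1 0.  0.4] M [ 0.03 -0.03  0.01] w 0.05536059166559398 g 0.0 q [ 0.01  0.27 -0.15  1.16  0.    1.48]
shift mm [ 1.3  2.9 50.9]
tcp px [[315.43530777 263.09959825]] [0.48496452 0.08293303 0.30206416]
[296 174  49  25 442] [322.7918552 183.0158371] [0.48997652 0.04466319 0.138     ] [0.49141806 0.03058685 0.138     ]
[ 312  197   20   79 1409] [321.87437899 235.89638041] [0.49212338 0.03182235 0.138     ] [ 0.49726735 -0.0176814   0.138     ]
```

View pics/w2.png

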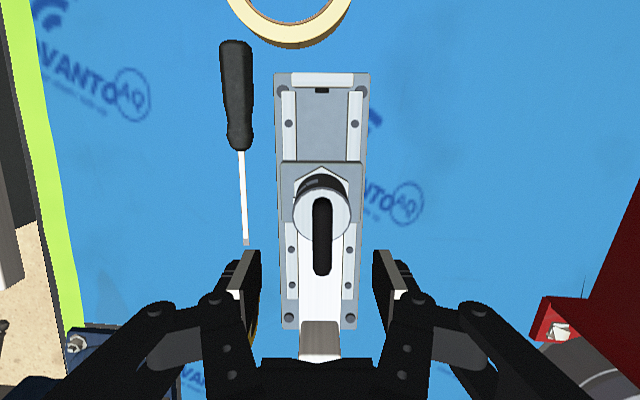

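The wrist view shows the bar centred at about (322,236), which gives (0.4947, 0.007). It sits to the right of the finger midline (316). I'll correct for that and descend.

Call:
{"op": "jog_arm", "data": {
  "motion": [
    {"x":2.3,"y":3.2,"z":0,"spin":0.2,"fingers":-0.3},
    {"x":2.3,"y":3.2,"z":20,"spin":0.2,"fingers":-0.3},
    {"x":2.3,"y":3.2,"z":40,"spin":0.2,"fingers":-0.3},
    {"x":2.3,"y":3.2,"z":49,"spin":0.2,"fingers":-0.3},
    {"x":2.3,"y":3.2,"z":49,"spin":0.2,"fingers":-0.3}
  ]
}}

```text
clock: 2.58
eef_pos: [0.4969, 0.0047, 0.1126]
tool_rot: [0.674, 0.739, 0.0, -0.0]
ft_force: [-0.6, -0.2, 0.4]
grip_width: 0.0557
grasp_force: 0.0
```

```bash
python3 st.py 494.5 5.5 111;  python3 - <<'E'
from h import *
from workcell import camera
c=camera("wrist");pickle.dump(c,open("wrist3.pkl","wb"));cv2.imwrite("pics/w3.png",c["pixels"][120:,120:520,::-1])
c=camera("top");pickle.dump(c,open("top3.pkl","wb"))
E
```

```text
t 2.575 p [496.9   4.7 112.6] yang 5.23 z [ 0.  0. -1.] F [-0.6 -0.2  0.4] M [ 0.05 -0.01 -0.  ] w 0.055695120538829315 g 0.0 q [ 0.01  0.32 -0.21  1.04  0.    1.49]
shift mm [ 1.1 -2.3  1.6]
```

View pics/w3.png

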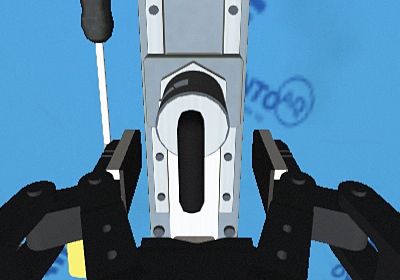

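The bar is at crop u≈190, and the midpoint between the pads is u≈195. I'll shift −2.3 mm in tool y and close.

Call:
{"op": "jog_arm", "data": {
  "motion": [
    {"x":1,"y":-2.3,"z":1.5,"spin":0,"fingers":-0.3},
    {"x":1,"y":-2.3,"z":1.5,"spin":0,"fingers":-0.3},
    {"x":1,"y":-2.3,"z":1.5,"spin":0,"fingers":0.3},
    {"x":1,"y":-2.3,"z":1.5,"spin":0,"fingers":0.6},
    {"x":1,"y":-2.3,"z":1.5,"spin":0,"fingers":0.8},
    {"x":1,"y":-2.3,"z":1.5,"spin":0,"fingers":1},
    {"x":1,"y":-2.3,"z":1.5,"spin":0,"fingers":1},
    {"x":1,"y":-2.3,"z":1.5,"spin":0,"fingers":1}
  ]
}}

```text
clock: 3.68
eef_pos: [0.4944, 0.0052, 0.111]
tool_rot: [0.674, 0.739, 0.0, 0.0]
ft_force: [-1.1, 0.4, 3.7]
grip_width: 0.0108
grasp_force: 59.4
```

```bash
python3 st.py
```

```text
t 3.675 p [494.4   5.2 111. ] yang 5.22 z [ 0. -0. -1.] F [-1.1  0.4  3.7] M [0.04 0.3  0.1 ] w 0.010833640273635002 g 59.42499876022339 q [ 0.01  0.32 -0.22  1.03 -0.    1.49]
```

Call:
{"op": "jog_arm", "data": {
  "motion": [
    {"x":0,"y":0,"z":-3,"spin":0,"fingers":1},
    {"x":0,"y":0,"z":-6,"spin":0,"fingers":1},
    {"x":0,"y":0,"z":-9,"spin":0,"fingers":1},
    {"x":0,"y":0,"z":-12,"spin":0,"fingers":1},
    {"x":0,"y":0,"z":-13,"spin":0,"fingers":1},
    {"x":0,"y":0,"z":-13,"spin":0,"fingers":1}
  ]
}}

```text
clock: 4.42
eef_pos: [0.4941, 0.0053, 0.124]
tool_rot: [0.674, 0.739, -0.0, -0.0]
ft_force: [1.1, 0.0, -9.6]
grip_width: 0.0108
grasp_force: 58.9
```

```bash
python3 st.py;python3 - <<'E'
from h import *
from workcell import camera
c=camera("scene");pickle.dump(c,open("scene4.pkl","wb"));a=c["pixels"][170:270,290:390,::-1]
print(c["K"][0,0],proj(c,[[.4945,.005,.138],[.4945,.005,.088],[.4945,.005,.101]]))
w=pickle.load(open("wrist3.pkl","rb"));print(w["K"][0,0])
E
```

```text
t 4.425 p [494.1   5.3 124. ] yang 5.22 z [-0. -0. -1.] F [ 1.1  0.  -9.6] M [ 0.01 -0.33  0.01] w 0.010818641008610472 g 58.88497531414032 q [ 0.01  0.3  -0.2   1.07 -0.    1.49]
385.14616526304206 [[335.16108944 194.32157196]
 [334.52218678 204.68899727]
 [334.68461894 202.05322295]]
311.6746663801671
```

Call:
{"op": "jog_arm", "data": {
  "motion": [
    {"x":0,"y":0,"z":0,"spin":2,"fingers":1},
    {"x":0,"y":0,"z":0,"spin":3.5,"fingers":1},
    {"x":0,"y":0,"z":0,"spin":4.5,"fingers":1},
    {"x":0,"y":0,"z":0,"spin":4.5,"fingers":1}
  ]
}}

```text
clock: 4.97
eef_pos: [0.4943, 0.0051, 0.1239]
tool_rot: [0.703, 0.711, -0.0, 0.0]
ft_force: [1.5, -0.6, -9.1]
grip_width: 0.0109
grasp_force: 59.0
```

```bash
python3 st.py
```

```text
t 4.975 p [494.3   5.1 123.9] yang 0.7 z [ 0. -0. -1.] F [ 1.5 -0.6 -9.1] M [-0.22 -0.3   0.12] w 0.010898639819595077 g 58.963133096694946 q [ 0.01  0.3  -0.2   1.07 -0.    1.57]
```

Call:
{"op": "jog_arm", "data": {
  "motion": [
    {"x":0,"y":0,"z":0,"spin":0.5,"fingers":1},
    {"x":0,"y":0,"z":0,"spin":1,"fingers":1},
    {"x":0,"y":0,"z":0,"spin":1,"fingers":1}
  ]
}}

```text
clock: 5.35
eef_pos: [0.4944, 0.005, 0.1239]
tool_rot: [0.709, 0.705, -0.0, 0.0]
ft_force: [0.5, -2.1, -8.7]
grip_width: 0.0109
grasp_force: 59.1
```

```bash
python3 st.py
```

```text
t 5.35 p [494.4   5.  123.9] yang -0.29 z [ 0. -0. -1.] F [ 0.5 -2.1 -8.7] M [-0.42 -0.16  0.18] w 0.010890016517222241 g 59.074267745018005 q [ 0.01  0.3  -0.2   1.07 -0.    1.59]
```

Call:
{"op": "jog_arm", "data": {
  "motion": [
    {"x":0,"y":0,"z":-1,"spin":0,"fingers":1},
    {"x":0,"y":0,"z":-2,"spin":0,"fingers":1},
    {"x":0,"y":0,"z":-2,"spin":0,"fingers":1}
  ]
}}

```text
clock: 5.72
eef_pos: [0.4943, 0.0052, 0.1258]
tool_rot: [0.709, 0.705, -0.0, -0.0]
ft_force: [0.5, -2.4, -10.8]
grip_width: 0.0109
grasp_force: 59.1
```

Call:
{"op": "jog_arm", "data": {
  "motion": [
    {"x":0,"y":0,"z":0,"spin":0,"fingers":1}
  ]
}}

```text
clock: 5.85
eef_pos: [0.4943, 0.0052, 0.1259]
tool_rot: [0.709, 0.705, -0.0, 0.0]
ft_force: [0.8, -1.8, -10.0]
grip_width: 0.0111
grasp_force: 59.1
```

```bash
python3 st.py
```

```text
t 5.85 p [494.3   5.2 125.9] yang -0.28 z [-0. -0. -1.] F [  0.8  -1.8 -10. ] M [-0.46 -0.24  0.17] w 0.011064183031097227 g 59.0710186958313 q [ 0.01  0.3  -0.2   1.07 -0.    1.59]
```

Lift 15 is still against the wall (Mz 0.17). On to 17.

Call:
{"op": "jog_arm", "data": {
  "motion": [
    {"x":0,"y":0,"z":-1,"spin":0,"fingers":1},
    {"x":0,"y":0,"z":-2,"spin":0,"fingers":1},
    {"x":0,"y":0,"z":-2,"spin":0,"fingers":1}
  ]
}}

```text
clock: 6.22
eef_pos: [0.4943, 0.0053, 0.1279]
tool_rot: [0.709, 0.705, 0.0, -0.0]
ft_force: [1.2, -1.8, -10.7]
grip_width: 0.0111
grasp_force: 59.0
```

```bash
python3 st.py
```

```text
t 6.225 p [494.3   5.3 127.9] yang -0.29 z [-0.  0. -1.] F [  1.2  -1.8 -10.7] M [-0.4  -0.16  0.1 ] w 0.011067357222591253 g 59.02122259140015 q [ 0.01  0.3  -0.19  1.08  0.    1.59]
```

Call:
{"op": "jog_arm", "data": {
  "motion": [
    {"x":0,"y":0,"z":0,"spin":0.6,"fingers":1},
    {"x":0,"y":0,"z":0,"spin":1.2,"fingers":1},
    {"x":0,"y":0,"z":0,"spin":1.2,"fingers":1}
  ]
}}

```text
clock: 6.6
eef_pos: [0.4946, 0.0054, 0.1283]
tool_rot: [0.716, 0.698, 0.0, 0.0]
ft_force: [-0.2, -1.6, -6.2]
grip_width: 0.0111
grasp_force: 59.5
```

```bash
python3 st.py
```

```text
t 6.6 p [494.6   5.4 128.3] yang -1.49 z [ 0.001  0.    -1.   ] F [-0.2 -1.6 -6.2] M [-0.36  0.04  0.02] w 0.0111116980369228 g 59.53083693981171 q [ 0.01  0.3  -0.19  1.08  0.    1.61]
```

Mz has dropped and Fz is lighter, so the pin is riding onto the branch's lower lip. I'll raise 1.2 mm and twist further.

Call:
{"op": "jog_arm", "data": {
  "motion": [
    {"x":0,"y":0,"z":-0.6,"spin":0,"fingers":1},
    {"x":0,"y":0,"z":-1.2,"spin":0,"fingers":1},
    {"x":0,"y":0,"z":-1.2,"spin":1,"fingers":1},
    {"x":0,"y":0,"z":-1.2,"spin":2,"fingers":1},
    {"x":0,"y":0,"z":-1.2,"spin":2,"fingers":1}
  ]
}}

```text
clock: 7.22
eef_pos: [0.4945, 0.0053, 0.129]
tool_rot: [0.728, 0.685, 0.0, 0.0]
ft_force: [0.7, -1.2, -9.9]
grip_width: 0.0107
grasp_force: 59.1
```

```bash
python3 st.py
```

```text
t 7.225 p [494.5   5.3 129. ] yang -3.49 z [ 0.  0. -1.] F [ 0.7 -1.2 -9.9] M [-0.25 -0.35  0.04] w 0.010692306065178386 g 59.058682322502136 q [ 0.01  0.3  -0.19  1.08  0.    1.64]
```

In the branch: 8.7° with no torque. Continuing the twist.

Call:
{"op": "jog_arm", "data": {
  "motion": [
    {"x":0,"y":0,"z":0,"spin":4,"fingers":1},
    {"x":0,"y":0,"z":0,"spin":8,"fingers":1},
    {"x":0,"y":0,"z":0,"spin":12,"fingers":1},
    {"x":0,"y":0,"z":0,"spin":16,"fingers":1},
    {"x":0,"y":0,"z":0,"spin":20,"fingers":1},
    {"x":0,"y":0,"z":0,"spin":20,"fingers":1}
  ]
}}

```text
clock: 7.98
eef_pos: [0.4951, 0.0052, 0.1292]
tool_rot: [0.836, 0.549, 0.001, 0.0]
ft_force: [3.0, -1.0, -10.5]
grip_width: 0.011
grasp_force: 59.0
```

```bash
python3 st.py
```

```text
t 7.975 p [495.1   5.2 129.2] yang -23.44 z [ 0.001 -0.    -1.   ] F [  3.   -1.  -10.5] M [-0.33 -0.76  0.06] w 0.01095659164465579 g 58.960161209106445 q [ 0.01  0.3  -0.19  1.08 -0.    1.99]
```

Call:
{"op": "jog_arm", "data": {
  "motion": [
    {"x":0,"y":0.5,"z":0,"spin":4,"fingers":1},
    {"x":0,"y":0.5,"z":0,"spin":8,"fingers":1},
    {"x":0,"y":0.5,"z":0,"spin":12,"fingers":1},
    {"x":0,"y":0.5,"z":0,"spin":16,"fingers":1},
    {"x":0,"y":0.5,"z":0,"spin":20,"fingers":1},
    {"x":0,"y":0.5,"z":0,"spin":20,"fingers":1}
  ]
}}

```text
clock: 8.72
eef_pos: [0.4956, 0.0048, 0.1293]
tool_rot: [0.918, 0.396, 0.001, 0.001]
ft_force: [4.6, -3.5, -11.0]
grip_width: 0.0112
grasp_force: 59.0
```

```bash
python3 st.py
```

```text
t 8.725 p [495.6   4.8 129.3] yang -43.4 z [ 0.002 -0.001 -1.   ] F [  4.6  -3.5 -11. ] M [-0.54 -0.99 -0.04] w 0.011221782750704653 g 58.96596014499664 q [ 0.01  0.3  -0.19  1.08 -0.    2.34]
```

Call:
{"op": "jog_arm", "data": {
  "motion": [
    {"x":0,"y":0.5,"z":0,"spin":4,"fingers":1},
    {"x":0,"y":1,"z":0,"spin":8,"fingers":1},
    {"x":0,"y":1.2,"z":0,"spin":12,"fingers":1},
    {"x":0,"y":1.4,"z":0,"spin":16,"fingers":1},
    {"x":0,"y":1.5,"z":0,"spin":20,"fingers":1},
    {"x":0,"y":1.5,"z":0,"spin":20,"fingers":1}
  ]
}}

```text
clock: 9.48
eef_pos: [0.4963, 0.004, 0.1291]
tool_rot: [0.973, 0.23, 0.0, 0.0]
ft_force: [3.8, -1.5, -10.1]
grip_width: 0.0108
grasp_force: 59.0
```

```bash
python3 st.py
```

```text
t 9.475 p [496.3   4.  129.1] yang -63.36 z [ 0.001 -0.    -1.   ] F [  3.8  -1.5 -10.1] M [-0.43 -0.86  0.02] w 0.010761248889803194 g 59.01764273643494 q [ 0.01  0.3  -0.19  1.08 -0.    2.68]
```

Call:
{"op": "jog_arm", "data": {
  "motion": [
    {"x":0,"y":0,"z":1,"spin":0,"fingers":1},
    {"x":0,"y":0,"z":2,"spin":0,"fingers":1},
    {"x":0,"y":0,"z":3,"spin":0,"fingers":1},
    {"x":0,"y":0,"z":3,"spin":0,"fingers":1}
  ]
}}

```text
clock: 9.98
eef_pos: [0.4962, 0.004, 0.1261]
tool_rot: [0.973, 0.229, 0.0, 0.0]
ft_force: [3.8, -1.7, -9.6]
grip_width: 0.011
grasp_force: 59.2
```

```bash
python3 st.py
```

```text
t 9.975 p [496.2   4.  126.1] yang -63.47 z [ 0.001 -0.    -1.   ] F [ 3.8 -1.7 -9.6] M [-0.4  -1.03  0.  ] w 0.011019629023185915 g 59.18008625507355 q [ 0.01  0.31 -0.19  1.07 -0.    2.69]
```

Call:
{"op": "jog_arm", "data": {
  "motion": [
    {"x":0,"y":0,"z":0.5,"spin":0,"fingers":1},
    {"x":0,"y":0,"z":0.9,"spin":0,"fingers":1},
    {"x":0,"y":0,"z":0.9,"spin":0,"fingers":1}
  ]
}}

```text
clock: 10.35
eef_pos: [0.4963, 0.004, 0.1258]
tool_rot: [0.973, 0.229, 0.001, 0.0]
ft_force: [2.8, -2.4, -2.8]
grip_width: 0.0108
grasp_force: 60.1
```

```bash
python3 st.py
```

```text
t 10.35 p [496.3   4.  125.8] yang -63.49 z [ 0.001 -0.    -1.   ] F [ 2.8 -2.4 -2.8] M [-0.48 -0.69  0.02] w 0.01076692201147634 g 60.139228105545044 q [ 0.01  0.31 -0.19  1.07 -0.    2.69]
```

Resting on the notch floor. I'll release and rise.

Call:
{"op": "jog_arm", "data": {
  "motion": [
    {"x":0,"y":0,"z":0.3,"spin":0,"fingers":1},
    {"x":0,"y":0,"z":0.3,"spin":0,"fingers":0.5},
    {"x":0,"y":0,"z":0.3,"spin":0,"fingers":0},
    {"x":0,"y":0,"z":0.3,"spin":0,"fingers":-0.3},
    {"x":0,"y":0,"z":0.3,"spin":0,"fingers":-0.3},
    {"x":0,"y":0,"z":-20,"spin":0,"fingers":-0.3},
    {"x":0,"y":0,"z":-50,"spin":0,"fingers":-0.3},
    {"x":0,"y":0,"z":-80,"spin":0,"fingers":-0.3}
  ]
}}

```text
clock: 11.35
eef_pos: [0.4956, 0.0041, 0.2057]
tool_rot: [0.973, 0.229, -0.0, -0.0]
ft_force: [0.2, 0.5, -0.1]
grip_width: 0.0555
grasp_force: 0.0
```

```bash
python3 st.py 508 -180 200; python3 - <<'E'
from h import *
from workcell import camera
c=camera("scene");a=c["pixels"][165:275,270:400,::-1];a=cv2.resize(a,None,fx=3,fy=3)
w=camera("wrist")["pixels"][:330,160:500,::-1]
o=np.zeros((330,740,3),np.uint8);o[:,:390]=a;o[:,400:]=w
cv2.imwrite("pics/s5.png",o)
E
```

```text
t 11.35 p [495.6   4.1 205.7] yang -63.48 z [-0.001  0.    -1.   ] F [ 0.2  0.5 -0.1] M [-0.01 -0.09  0.05] w 0.0554588098581872 g 0.0 q [ 0.01  0.25 -0.06  1.27  0.    2.69]
shift mm [-71.1 170.3   5.7]
```

View pics/s5.png

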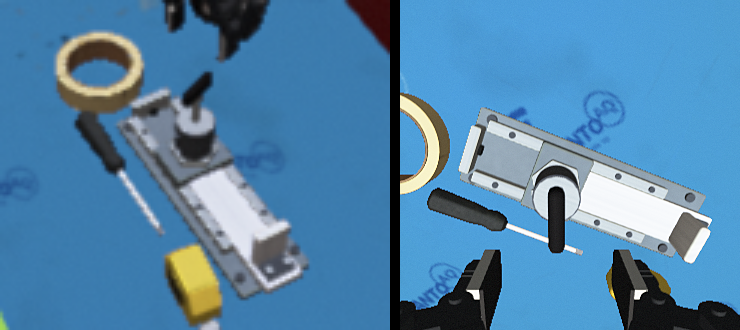

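The handle is parked up and turned, and everything else is undisturbed. Next I'll go behind the tab with the fingers shut.

Call:
{"op": "jog_arm", "data": {
  "motion": [
    {"x":-9,"y":22,"z":0,"spin":-9,"fingers":1},
    {"x":-18,"y":44,"z":0,"spin":-18,"fingers":1},
    {"x":-27,"y":68,"z":0,"spin":-27,"fingers":1},
    {"x":-37,"y":92,"z":0,"spin":-36,"fingers":1},
    {"x":-46,"y":116,"z":0,"spin":-45,"fingers":1},
    {"x":-56,"y":141,"z":0,"spin":-54,"fingers":1},
    {"x":-69,"y":176,"z":0,"spin":-63,"fingers":1},
    {"x":-69,"y":176,"z":0,"spin":-68.8,"fingers":1}
  ]
}}

```text
clock: 12.45
eef_pos: [0.5124, -0.1864, 0.2037]
tool_rot: [0.673, 0.739, -0.0, -0.001]
ft_force: [-0.1, 1.0, -0.1]
grip_width: -0.0002
grasp_force: 0.0
```

Call:
{"op": "jog_arm", "data": {
  "motion": [
    {"x":0,"y":0,"z":50,"spin":0,"fingers":1},
    {"x":0,"y":0,"z":95,"spin":0,"fingers":1},
    {"x":0,"y":0,"z":110,"spin":0,"fingers":1},
    {"x":0,"y":0,"z":110,"spin":0,"fingers":1}
  ]
}}

```text
clock: 12.95
eef_pos: [0.512, -0.1839, 0.0942]
tool_rot: [0.674, 0.739, -0.001, -0.001]
ft_force: [0.3, -0.4, 0.8]
grip_width: -0.0001
grasp_force: 0.0
```

```bash
python3 st.py 512 -184 47; python3 - <<'E'
from h import *
from workcell import camera
w=camera("wrist")["pixels"][:,:,::-1]
cv2.imwrite("pics/w6.png",w)
E
```

```text
t 12.95 p [ 512.  -183.9   94.2] yang 5.32 z [-0.003  0.001 -1.   ] F [ 0.3 -0.4  0.8] M [-0.01  0.    0.01] w -6.961532069580681e-05 g 0.0 q [-0.34  0.43 -0.11  1.04  0.    1.13]
shift mm [-0.1  0.1 47.2]
```

View pics/w6.png

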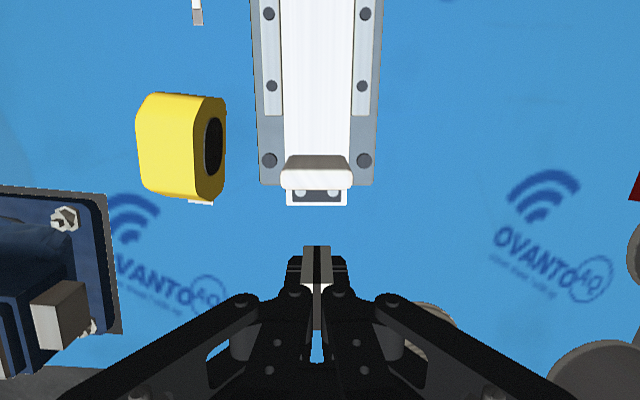

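The fingers (u=316) line up with the tab's centre (316,172) and are clear behind it. I'll lower and push.

Call:
{"op": "jog_arm", "data": {
  "motion": [
    {"x":0,"y":0,"z":25,"spin":0,"fingers":1},
    {"x":0,"y":0,"z":46,"spin":0,"fingers":1},
    {"x":0,"y":0,"z":46,"spin":0,"fingers":1},
    {"x":8,"y":0,"z":46,"spin":0,"fingers":1},
    {"x":16,"y":0,"z":46,"spin":0,"fingers":1},
    {"x":22,"y":0,"z":46,"spin":0,"fingers":1},
    {"x":27,"y":0,"z":46,"spin":0,"fingers":1},
    {"x":32,"y":0,"z":46,"spin":0,"fingers":1}
  ]
}}

```text
clock: 14.0
eef_pos: [0.5105, -0.1527, 0.0498]
tool_rot: [0.674, 0.739, 0.0, 0.001]
ft_force: [1.1, -3.0, 2.8]
grip_width: -0.0001
grasp_force: 1.4
```

```bash
python3 st.py
```

```text
t 14.0 p [ 510.5 -152.7   49.8] yang 5.3 z [ 0.002 -0.001 -1.   ] F [ 1.1 -3.   2.8] M [-0.57 -0.15 -0.05] w -0.0001330434246782081 g 1.4158817287534475 q [-0.29  0.45 -0.2   0.92 -0.    1.19]
```

Call:
{"op": "jog_arm", "data": {
  "motion": [
    {"x":5,"y":0,"z":0,"spin":0,"fingers":1},
    {"x":11,"y":0,"z":0,"spin":0,"fingers":1},
    {"x":17,"y":0,"z":0,"spin":0,"fingers":1},
    {"x":23,"y":0,"z":0,"spin":0,"fingers":1},
    {"x":29,"y":0,"z":0,"spin":0,"fingers":1},
    {"x":35,"y":0,"z":0,"spin":0,"fingers":1},
    {"x":40,"y":0,"z":0,"spin":0,"fingers":1},
    {"x":43,"y":0,"z":0,"spin":0,"fingers":1}
  ]
}}

```text
clock: 15.0
eef_pos: [0.5057, -0.1092, 0.049]
tool_rot: [0.673, 0.739, -0.0, -0.0]
ft_force: [2.0, -1.9, 0.3]
grip_width: -0.0
grasp_force: 1.3
```

```bash
python3 st.py
```

```text
t 15.0 p [ 505.7 -109.2   49. ] yang 5.34 z [-0.  0. -1.] F [ 2.  -1.9  0.3] M [-0.56 -0.44 -0.1 ] w -3.9600917047120763e-05 g 1.3373369118198752 q [-0.21  0.43 -0.24  0.9   0.    1.27]
```

Call:
{"op": "jog_arm", "data": {
  "motion": [
    {"x":1,"y":0,"z":0,"spin":0,"fingers":1},
    {"x":2,"y":0,"z":0,"spin":0,"fingers":1},
    {"x":3,"y":0,"z":0,"spin":0,"fingers":1},
    {"x":4,"y":0,"z":0,"spin":0,"fingers":1},
    {"x":4,"y":0,"z":0,"spin":0,"fingers":1}
  ]
}}

```text
clock: 15.62
eef_pos: [0.5053, -0.1055, 0.049]
tool_rot: [0.674, 0.739, -0.0, -0.0]
ft_force: [1.3, -2.3, 0.2]
grip_width: -0.0002
grasp_force: 1.1
```

Call:
{"op": "jog_arm", "data": {
  "motion": [
    {"x":1,"y":0,"z":0,"spin":0,"fingers":1},
    {"x":2,"y":0,"z":0,"spin":0,"fingers":1},
    {"x":2,"y":0,"z":0,"spin":0,"fingers":1}
  ]
}}

```text
clock: 16.0
eef_pos: [0.5051, -0.1038, 0.049]
tool_rot: [0.674, 0.739, -0.0, 0.0]
ft_force: [0.4, -3.7, -0.7]
grip_width: 0.0002
grasp_force: 1.8
```

Call:
{"op": "jog_arm", "data": {
  "motion": [
    {"x":1,"y":0,"z":0,"spin":0,"fingers":1},
    {"x":2,"y":0,"z":0,"spin":0,"fingers":1},
    {"x":2,"y":0,"z":0,"spin":0,"fingers":1}
  ]
}}

```text
clock: 16.38
eef_pos: [0.5051, -0.1038, 0.0491]
tool_rot: [0.674, 0.739, -0.002, 0.002]
ft_force: [1.7, -8.9, -1.8]
grip_width: -0.0001
grasp_force: 4.6
```

Call:
{"op": "jog_arm", "data": {
  "motion": [
    {"x":0.7,"y":0,"z":0,"spin":0,"fingers":1},
    {"x":1.4,"y":0,"z":0,"spin":0,"fingers":1},
    {"x":1.4,"y":0,"z":0,"spin":0,"fingers":1}
  ]
}}

```text
clock: 16.75
eef_pos: [0.5051, -0.1038, 0.0491]
tool_rot: [0.674, 0.738, -0.003, 0.003]
ft_force: [1.5, -13.5, -2.1]
grip_width: 0.0
grasp_force: 6.5
```

The slide is against the stop: position constant, force rising to 13.5 N. I'll back off, rise and look.

Call:
{"op": "jog_arm", "data": {
  "motion": [
    {"x":-5,"y":0,"z":0,"spin":0,"fingers":1},
    {"x":-20,"y":0,"z":0,"spin":0,"fingers":1},
    {"x":-30,"y":0,"z":0,"spin":0,"fingers":1},
    {"x":-30,"y":0,"z":-30,"spin":0,"fingers":1},
    {"x":-30,"y":0,"z":-80,"spin":0,"fingers":1},
    {"x":-30,"y":0,"z":-130,"spin":0,"fingers":1},
    {"x":-30,"y":0,"z":-150,"spin":0,"fingers":1},
    {"x":-30,"y":0,"z":-150,"spin":0,"fingers":1}
  ]
}}

```text
clock: 17.75
eef_pos: [0.5089, -0.1306, 0.2009]
tool_rot: [0.674, 0.739, 0.001, 0.002]
ft_force: [0.4, -0.8, 0.4]
grip_width: -0.0001
grasp_force: 0.0
```

```bash
python3 st.py; python3 - <<'E'
from h import *
from workcell import camera
c=camera("scene");a=c["pixels"][165:275,270:400,::-1];a=cv2.resize(a,None,fx=3,fy=3)
w=camera("wrist")["pixels"][:330,160:500,::-1]
o=np.zeros((330,740,3),np.uint8);o[:,:390]=a;o[:,400:]=w
cv2.imwrite("pics/s7.png",o)
E
```

```text
t 17.75 p [ 508.9 -130.6  200.9] yang 5.31 z [ 0.004 -0.001 -1.   ] F [ 0.4 -0.8  0.4] M [ 0.02  0.05 -0.03] w -0.00010067878904814385 g 0.0 q [-0.25  0.3   0.01  1.27  0.    1.23]
```

View pics/s7.png

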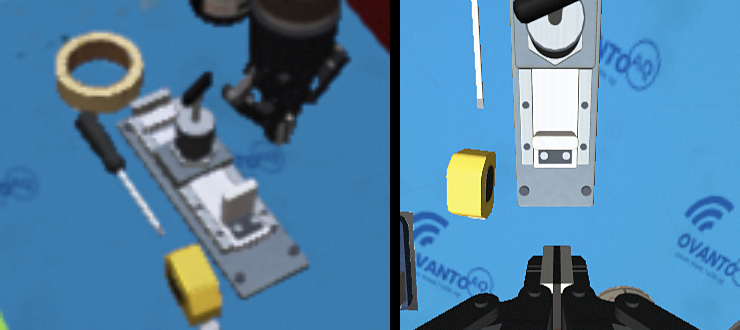

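The slide is home against the stop (its bar reaches the end block near (150,105)). The handle is still parked up and turned, and the other objects haven't moved.

```bash
python3 -c "
from workcell import bot
print(bot.job_done())"
```

```text
the job is handed in; nothing more can be done
None
```

The plunger is parked in its rest notch and the slide is home against the end stop; nothing else was moved, and I handed the job in at about 18 s on the robot's clock (no verdict was returned).

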